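# Load the sonde and its battery cassette into the clip tray

### The arm

A 6-joint arm with a two-finger parallel gripper is mounted at the origin on the work surface. World frame = base frame: x ahead of the robot, y to its left, z up, the work surface at z = 0. Lengths are in m, angles in rad, forces in N, time in s.
With the tool pointing down it reaches from about 0.3 to 0.75 m from the base axis. Payload 8.5 kg.
Tool frame: the origin (TCP) lies at the very end of the fingers, on their centre line; the grasp point (between the pads) lies ctrl.grip_point_offset behind it (ctrl.grip_point_offset is the distance from the TCP to the grasp point, in m); z points along the fingers, x is the direction in which the jaws open and shut, and the axes are right-handed (so a half turn about z gives the same grasp; the last joint's range is limited). The gripper opens to 88 mm and grips with 3 to 60 N. Pads are 18 mm wide; open, the fingers measure 123 mm over their backs; the gripper's body (75 mm by 187 mm) begins 45 mm behind the grasp point.
Start: joints at [1.057, 0.381, 1.297, -0, 1.464, -0.215], TCP at [0.162, 0.526, 0.239] pointing down, gripper open.
Joint ranges: [-3.11, 3.11], [-0.89, 2.33], [0.22, 2.48], [-1.42, 4.56], [0.17, 2.85], [-2.88, 2.88]. Speed limits (rad/s): [2.39, 2.39, 3.14, 3.14, 3.14, 3.14].

### API

Orientations are given as a rotation vector (axis times angle).
In Python, from bench import ctrl, fingers, status, optics, workorder gives the robot as it stands. Calls block until the motion is done:
- ctrl.move_pose(position, orientation): joint-space move of the TCP to a pose.
- ctrl.move_linear(position, feed=0.15, rotation=None, max_force=None): straight line of the TCP; rotation=None keeps the orientation; feed is the mean speed in m/s. With max_force (N) it stops when the force on the tool has changed by that much, and returns True; else False.
- ctrl.move_joints(angles): joint-space move.
- fingers.let_go() and fingers.close_gripper(): open the fingers fully, or close them until they stop; the grip force is fixed at half the most.
- ctrl.sleep(seconds).
- ctrl.inverse_kinematics(position, orientation): joint angles nearest the present ones, or None.
- status.get_obs(): the state.
- optics.capture(name): name is "side" or "top" or "wrist"; returns (picture, depth): 400x640x3 uint8, red, green, blue; 400x640 float32, m along the optical axis (not along the pixel's ray), 0 where there is no reading.
- optics.camera_info(name): a dict with "mtx" (3x3 intrinsics, pixels), "extrinsics" (4x4, takes a point from camera to world coordinates). Camera axes: x right, y down, z forward; pixel columns grow to the right and rows downward; lengths in m; the calibration is good to about 2 mm. A picture is of the moment at which its call begins: read the wrist's pose just before it. camera_info takes no time and is no camera call; for the wrist camera it gives the pose at the moment of the call.
A pose or a line that the arm cannot do raises ctrl.PlanningError and nothing moves.
- workorder.close_job(): hands the job in, once; it reports no verdict.
The state is a dict: "clock": time; "joints": joint angles; "dq": joint speeds; "joint_efforts": joint torques, N m; "tool_pos": TCP position; "tool_rot": TCP orientation; "ft_force": force on the tool from outside, world axes, zero at the start; "ft_torque": the same for the moment, N m; "grip_width": finger opening in m.
Only numpy, scipy, OpenCV 4.12 (cv2) and the standard library are available. Lean on these libraries where they do the work, as an engineer would, in place of code of your own. Each camera call takes 0.05 s, during which the arm holds its last target.

### The job

Get the prep tray ready for the ground check: put the white sonde in the long bay and the battery cassette in the short bay, each with its low foot at the spring clip and its copper contacts at the pin block, and press it down until it sits flat on the bay floor and the steel clip has snapped back over the foot. The sonde's thin sensor boom is fragile, so let nothing touch it, and leave the other things on the table and in the tray where they are.

Things in the scene. Friction and masses are not known exactly. Their poses are not given: they have to be found in the camera images.
- sonde_mid (a point): centre (half-way up) of the sonde, a white plastic block 96 long (x) x 34 wide (y) x 50 mm high (z), loose, about 90 g, standing upright on the table. At its -x end a foot 8 mm long, 24 mm wide, 18 mm high, flush with the underside, its lower edge rounded (6 mm); at its +x end four copper contact strips low down and the sensor boom high up
- boom: the sonde's sensor boom, fixed to it: white strip 56 x 8 x 2.5 mm. Origin at its root, 50 mm in +x of the sonde's centre and 16 mm above it; it runs along its own x, out in the sonde's +x and rising 0.2 rad, its tip 105 mm from the sonde's centre and 27 mm above it. Fragile: must not be touched
- battery_mid (a point): centre (half-way up) of the battery cassette, a grey plastic frame with six round cells in black sleeves showing, 64 long (x) x 34 wide (y) x 50 mm high (z), loose, about 160 g, standing upright on the table. At its -x end a foot 8 mm long, 24 mm wide, 18 mm high, flush with the underside, its lower edge rounded (6 mm); at its +x end four copper contact strips low down
- long_bay_home (a point): where the centre of the sonde (point sonde_mid) lies when fully home in the long bay: 25 mm above the bay floor (which is 20 mm above the table). x along the bay from the clip to the pin block, z up: the axes of the sonde must match. Either bay may be the left one; centre lines 100 mm apart
- short_bay_home (a point): where the centre of the battery cassette (point battery_mid) lies when fully home in the short bay: 25 mm above the bay floor (which is 20 mm above the table). x along the bay from the clip to the pin block, z up: the axes of the battery cassette must match. 
- long_bay: fixed black plastic long bay, 108 mm long inside; origin on the tray floor under home. Guides at its four corners 14 mm above its floor, 2 mm play each side (home leaves 3 mm at the pins, 1.5 at the clip), flared above 4 mm; both sides open 64 mm in the middle for fingers. +x end: contact pin block with copper pins, 20 mm above the bay floor, flared lip to 33 mm. -x end: steel clip
- short_bay: fixed black plastic short bay, 76 mm long inside; origin on the tray floor under home. Guides at its four corners 14 mm above its floor, 2 mm play each side (home leaves 3 mm at the pins, 1.5 at the clip), flared above 4 mm; both sides open 42 mm in the middle for fingers. +x end: contact pin block with copper pins, 20 mm above the bay floor, flared lip to 33 mm. -x end: steel clip
- long_clip_nose (a point): middle of the inner edge of the long bay's clip nose. Bent spring steel strip 20 mm wide; the nose juts 8 mm into the bay, 20.5 to 22 mm above the bay floor. Above it the strip slopes up and away from the bay (lead-in), to 49 mm above the bay floor: a foot pushed straight down on it wedges the clip open, and the clip springs back over the foot once down
- short_clip_nose (a point): middle of the inner edge of the short bay's clip nose. Bent spring steel strip 20 mm wide; the nose juts 8 mm into the bay, 20.5 to 22 mm above the bay floor. Above it the strip slopes up and away from the bay (lead-in), to 49 mm above the bay floor: a foot pushed straight down on it wedges the clip open, and the clip springs back over the foot once down
- long_clip (a joint): the long bay's clip, rad: 0 = closed (at rest, sprung shut with about 2 N at the nose); grows as it is pushed away from the bay. About 0.2 lets a foot past the nose (4.5 N sideways on the nose, or 5 to 9 N straight down on the foot end of the sonde or cassette); stop at 0.32
- short_clip (a joint): the short bay's clip, rad: 0 = closed (at rest, sprung shut with about 2 N at the nose); grows as it is pushed away from the bay. About 0.2 lets a foot past the nose (4.5 N sideways on the nose, or 5 to 9 N straight down on the foot end of the sonde or cassette); stop at 0.32
- tray: fixed grey plastic tray 185 (x) x 250 (y) x 16 mm (z), rim 4 mm thick; origin at the middle of its underside on the table; both bays run along its x. A small steel screw clamp sits on its -y edge, 36 mm high, reaching 44 mm outside and 13 mm inside that edge, 45 mm in +x of the tray's middle
- tin_lid: bystander: shallow round tin lid, 80 mm across, 12 mm high; origin under its centre
- ferrule: bystander: brass ferrule standing in the tray between the two clips, 18 mm across, 22 mm high; origin under its centre
- pin_block: bystander: spare contact block 22 x 46 x 14 mm with copper pins, 23 mm high over all; origin under its centre
- spool: bystander: white plastic spool 52 mm across, 30 mm high; origin under its centre
- jar: bystander: glass jar with a metal cap, 56 mm across, 75 mm high; origin under its centre
- screwdriver: bystander: screwdriver 170 mm long lying on the table to the right of the tray
Things that resemble listed ones, but are neither listed nor needed, are in the scene too. Leave any pink look-alike of the long_bay alone. Of the things that look like the part that bears sonde_mid, the larger one is meant.

How it is judged:
By the outcome, as a careful person would: the job done as asked, in the order asked, and still so for the second after the job is handed in, with the robot touching nothing.
It also fails if it takes over 64 s, if anything falls off the work surface, if the arm or the gripper's body presses on something with over 40 N, if the wrist force passes 120 N, or if a joint passes its speed limit or range.

## Working session

There is one attempt and no reset: what is moved stays moved. The work goes in short steps, each a Python script; the robot and the scene stay as the last script left them, time stands still between calls to the robot, and variables do not carry over. Pictures are saved under pics/ and viewed, and the job is handed in when it is done.

```bash
ls; mkdir -p pics
python3 - <<'E'
from bench import ctrl, fingers, status, optics, workorder
import cv2, numpy as np
print(status.get_obs()); print(ctrl.grip_point_offset)
for n in ("side","top","wrist"):
    info=optics.camera_info(n); im,d=optics.capture(n)
    cv2.imwrite(f"pics/{n}0.png",im[:,:,::-1]); np.savez(f"{n}0.npz",im=im,d=d,K=info["mtx"],T=info["extrinsics"])
    print(n,np.round(info["mtx"],1).tolist(),np.round(info["extrinsics"],3).tolist(),(d>0).mean())
E
```

```text
pics
{'clock': 0.0, 'joints': array([ 1.05671490e+00,  3.81176533e-01,  1.29824889e+00, -2.48570532e-05,
        1.46358031e+00, -2.15332047e-01]), 'dq': array([-0.0006917 ,  0.00034514,  0.00068572, -0.00098973, -0.00097635,
       -0.0004649 ]), 'joint_efforts': array([ 9.18533806e-05, -4.37943256e+01, -2.24552429e+01,  7.13444198e-02,
        3.54058889e-02, -1.21592070e-04]), 'tool_pos': array([0.1617646 , 0.52538336, 0.23815222]), 'tool_rot': array([ 2.52681333e+00,  1.86575653e+00, -2.00988478e-03]), 'ft_force': array([0.00623347, 0.36828732, 0.49394827]), 'ft_torque': array([ 0.00486656,  0.00711405, -0.00995123]), 'grip_width': 0.08834538440320298}
0.0187
side [[402.5, 0.0, 317.7], [0.0, 402.5, 202.2], [0.0, 0.0, 1.0]] [[-0.954, -0.15, 0.259, 0.313], [-0.3, 0.486, -0.821, 0.781], [-0.003, -0.861, -0.509, 0.566], [0.0, 0.0, 0.0, 1.0]] 0.9958828125
top [[378.2, 0.0, 317.8], [0.0, 378.2, 200.6], [0.0, 0.0, 1.0]] [[0.026, -0.989, 0.147, 0.397], [-1.0, -0.028, -0.009, -0.048], [0.013, -0.146, -0.989, 1.148], [0.0, 0.0, 0.0, 1.0]] 0.99615234375
wrist [[277.0, 0.0, 319.4], [0.0, 277.0, 196.9], [0.0, 0.0, 1.0]] [[0.295, 0.907, 0.301, 0.084], [0.956, -0.279, -0.093, 0.551], [-0.0, 0.315, -0.949, 0.385], [0.0, 0.0, 0.0, 1.0]] 0.996125
```

View pics/top0.png

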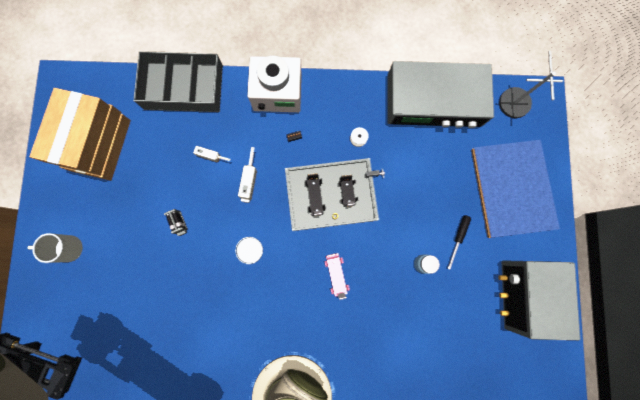

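View pics/side0.png

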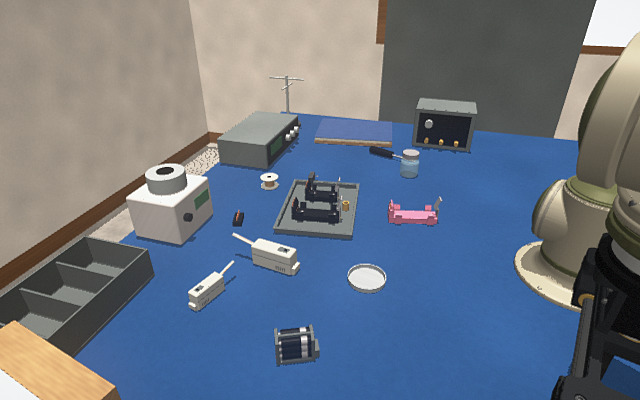

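View pics/wrist0.png

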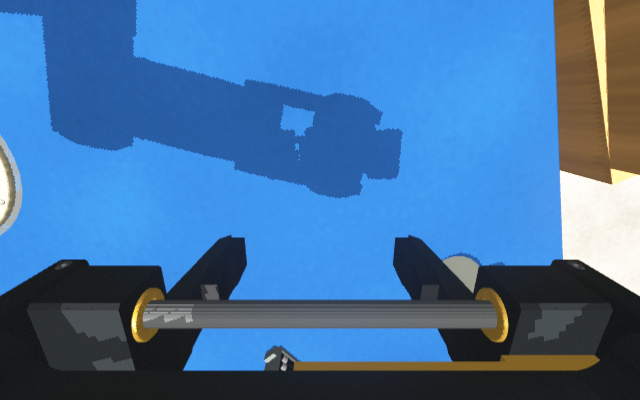

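```bash
cat > h.py <<'E'
import numpy as np, cv2
def load(n):
    z=np.load(n+".npz"); return z["im"],z["d"],z["K"],z["T"]
def cloud(d,K,T):
    v,u=np.mgrid[:d.shape[0],:d.shape[1]]
    P=np.stack([(u-K[0,2])/K[0,0]*d,(v-K[1,2])/K[1,1]*d,d],-1)
    W=P@T[:3,:3].T+T[:3,3]; W[d<=0]=np.nan
    return W
def ray(u,v,K,T,z):
    r=T[:3,:3]@np.array([(u-K[0,2])/K[0,0],(v-K[1,2])/K[1,1],1.]); o=T[:3,3]
    return o+r*(z-o[2])/r[2]
def proj(p,K,T):
    c=np.linalg.inv(T)@np.append(p,1); q=K@c[:3]; return q[:2]/q[2]
E
python3 - <<'E'
from h import *
im,d,K,T=load("top0"); W=cloud(d,K,T)
c=im[130:310,140:480]; cv2.imwrite("pics/top0c.png",cv2.resize(c[:,:,::-1],None,fx=2.3,fy=2.3,interpolation=cv2.INTER_CUBIC))
hsv=cv2.cvtColor(im,cv2.COLOR_RGB2HSV)
m=(~((hsv[...,0]>95)&(hsv[...,0]<125)&(hsv[...,1]>120))).astype(np.uint8); m[:125]=0
n,l,s,ce=cv2.connectedComponentsWithStats(m)
for i in range(1,n):
    if 30<s[i,4]<10000:
        p=W[l==i]; print(s[i],np.round(ce[i]),"med",np.round(np.nanmedian(p,0),3),"zmax",np.round(np.nanpercentile(p[:,2],95),3),np.round(np.nanmin(p,0),3),np.round(np.nanmax(p,0),3))
E
```

```text
[   0  125   81  275 6851] [ 21. 287.] med [0.201 0.575 0.311] zmax 0.496 [-0.002  0.386 -0.765] [1.034 1.595 0.532]
[  29  125  100   56 4071] [ 81. 148.] med [0.677 0.581 0.156] zmax 0.169 [ 0.611  0.543 -0.004] [0.789 0.839 0.173]
[453 125  29   3  60] [466. 126.] med [ 0.801 -0.51   0.048] zmax 0.061 [ 0.8   -0.56   0.002] [ 0.816 -0.468  0.063]
[350 127  19  20 303] [359. 137.] med [ 0.765 -0.179  0.029] zmax 0.034 [ 0.743 -0.212 -0.005] [ 0.806 -0.154  0.036]
[287 131  15  10  97] [294. 136.] med [0.765 0.021 0.015] zmax 0.024 [ 0.751 -0.001  0.006] [0.783 0.043 0.026]
[193 146  38  16 312] [209. 154.] med [0.694 0.277 0.036] zmax 0.041 [ 0.678  0.212 -0.004] [0.729 0.335 0.044]
[238 147  19  56 600] [247. 179.] med [0.615 0.151 0.049] zmax 0.054 [ 0.555  0.133 -0.003] [0.73  0.188 0.058]
[471 148  21  90 398] [481. 193.] med [ 0.602 -0.556  0.012] zmax 0.027 [ 0.469 -0.58  -0.001] [ 0.745 -0.533  0.029]
[ 285  158  100   73 5632] [332. 194.] med [ 0.588 -0.099  0.006] zmax 0.03 [ 0.473 -0.262 -0.006] [0.707 0.045 0.073]
[164 209  23  27 392] [176. 222.] med [0.486 0.355 0.047]
[... 180 characters left out ...]
233   56   30 1300] [ 56. 248.] med [0.402 0.69  0.057] zmax 0.096 [ 0.359  0.639 -0.005] [0.446 0.804 0.1  ]
[235 237  28  28 614] [249. 250.] med [0.411 0.145 0.003] zmax 0.012 [ 0.369  0.105 -0.005] [0.45  0.186 0.017]
[324 253  26  47 711] [337. 275.] med [ 0.342 -0.12   0.016] zmax 0.048 [ 0.274 -0.158 -0.005] [ 0.409 -0.081  0.069]
[415 255  25  19 396] [427. 264.] med [ 0.384 -0.369  0.074] zmax 0.078 [ 0.357 -0.428 -0.006] [ 0.411 -0.349  0.081]
[ 498  261   83   80 5731] [540. 299.] med [ 0.3   -0.647  0.138] zmax 0.142 [ 0.174 -0.842 -0.007] [ 0.401 -0.59   0.146]
[ 251  355   83   45 2899] [292. 380.] med [ 0.074 -0.003  0.019] zmax 0.192 [-0.008 -0.116 -0.006] [0.115 0.117 0.208]
```

View pics/top0c.png

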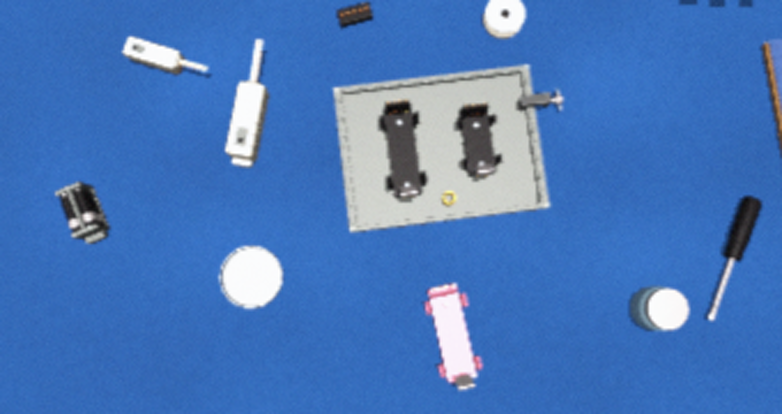

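```bash
cat >> h.py <<'E'
def rotv(yaw):
    "tool z down, tool y along world heading yaw"
    from scipy.spatial.transform import Rotation as R
    y=np.array([np.cos(yaw),np.sin(yaw),0]); z=np.array([0,0,-1.]); x=np.cross(y,z)
    return R.from_matrix(np.stack([x,y,z],1)).as_rotvec()
def snap(optics,n,name):
    info=optics.camera_info(n); im,d=optics.capture(n)
    cv2.imwrite(f"pics/{name}.png",im[:,:,::-1]); np.savez(f"{name}.npz",im=im,d=d,K=info["mtx"],T=info["extrinsics"])
E
python3 - <<'E'
from bench import ctrl, fingers, status, optics
from h import *
for yaw in (0,np.pi):
  for p in ((.60,.17,.2),(.5,.355,.2),(.56,-.1,.2)):
    q=ctrl.inverse_kinematics(p,rotv(yaw)); print(yaw,p,None if q is None else np.round(q,2))
for i,p in enumerate(((.5,.355,.2),(.62,.16,.2),(.58,-.1,.2))):
    ctrl.move_pose(p,rotv(0)); ctrl.sleep(.15); snap(optics,"wrist",f"w{i}"); print(status.get_obs()["clock"],status.get_obs()["tool_pos"])
E
```

```text
0 (0.6, 0.17, 0.2) [ 0.09  0.54  1.14 -0.    1.46 -1.48]
0 (0.5, 0.355, 0.2) [ 0.42  0.52  1.18 -0.    1.44 -1.15]
0 (0.56, -0.1, 0.2) [-0.38  0.44  1.31 -0.    1.39 -1.96]
3.141592653589793 (0.6, 0.17, 0.2) [0.09 0.54 1.14 0.   1.46 1.66]
3.141592653589793 (0.5, 0.355, 0.2) [0.42 0.52 1.18 0.   1.44 2.  ]
3.141592653589793 (0.56, -0.1, 0.2) [-0.38  0.44  1.31  0.    1.39  1.19]
1.7667 [0.49941134 0.35570759 0.20024337]
2.8833 [0.61947565 0.16148533 0.20017562]
4.1083 [ 0.58029396 -0.09880119  0.19994394]
```

View pics/w0.png

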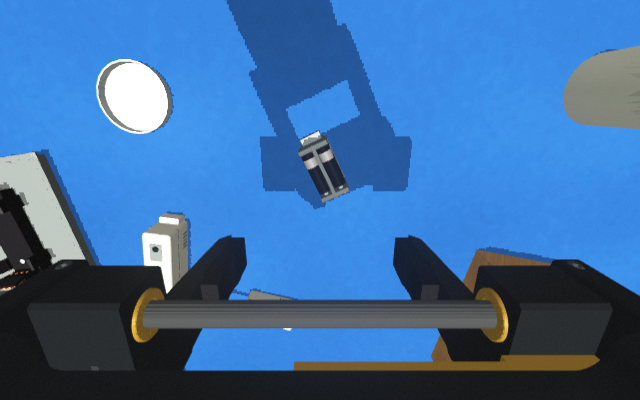

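View pics/w1.png

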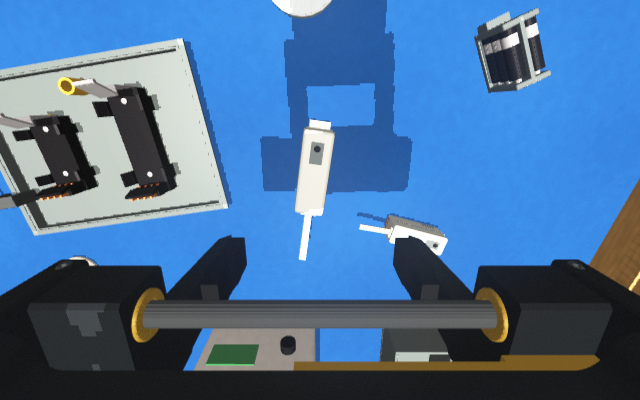

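View pics/w2.png

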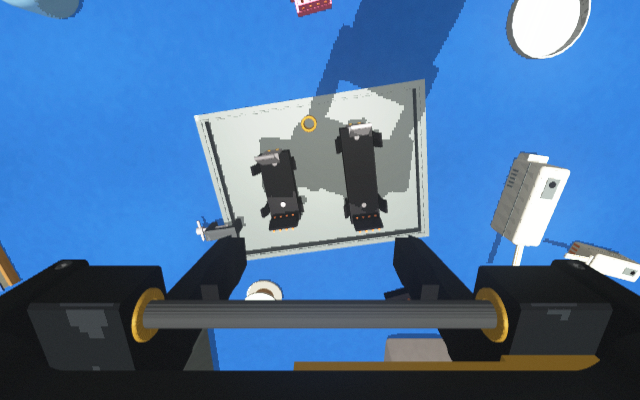

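Run:
```python
from h import *
def rect(p):
    r=cv2.minAreaRect((p[:,:2]*1000).astype(np.float32)); return np.round(r[0],1),np.round(r[1],1),round(r[2],1)
for n,(u0,u1,v0,v1) in (("w0",(285,360,120,215)),("w1",(285,345,110,275))):
    im,d,K,T=load(n); W=cloud(d,K,T)
    m=np.zeros(d.shape,np.uint8); m[v0:v1,u0:u1]=1
    m&=((W[...,2]>.044)&(W[...,2]<.058)).astype(np.uint8)
    if n=="w1": m=cv2.morphologyEx(m,cv2.MORPH_OPEN,np.ones((13,13),np.uint8))
    p=W[m>0]; print(n,len(p),np.nanpercentile(p[:,2],[5,50,95]),rect(p))
    q=cv2.boxPoints(cv2.minAreaRect(np.argwhere(m)[:,::-1].astype(np.float32))); print(np.round(q,1).tolist(), [np.round(ray(*a,K,T,.05)*1000,1).tolist() for a in q])
    ft=(W[...,2]>.012)&(W[...,2]<.022); ft[:v0]=0;ft[v1:]=0;ft[:,:u0]=0;ft[:,u1:]=0
    if ft.sum(): print("18mm",ft.sum(),np.round(np.median(W[ft],0),3))
im,d,K,T=load("w2"); W=cloud(d,K,T)
cv2.imwrite("pics/w2c.png",cv2.resize(im[70:270,180:440,::-1],None,fx=3,fy=3,interpolation=cv2.INTER_CUBIC))
z=np.clip((W[...,2]+.005)/.08*255,0,255); z=np.nan_to_num(z).astype(np.uint8)
cv2.imwrite("pics/w2z.png",cv2.resize(cv2.applyColorMap(z,cv2.COLORMAP_TURBO)[70:270,180:440],None,fx=3,fy=3,interpolation=cv2.INTER_NEAREST))
```

```text
w0 1645 [0.04548589 0.04921088 0.05100764] (array([487.3, 362.2]), array([64.5, 33.4]), 25.4)
[[297.1000061035156, 151.0], [325.5, 137.8000030517578], [349.70001220703125, 190.1999969482422], [321.20001220703125, 203.39999389648438]] [[464.6, 333.1, 50.0], [450.8, 363.4, 50.0], [508.5, 391.0, 50.0], [524.1, 359.1, 50.0]]
18mm 183 [0.455 0.347 0.018]
w1 2399 [0.04834735 0.0502368  0.05157738] (array([610.9, 156. ]), array([34. , 97.1]), 82.3)
[[293.0, 211.89999389648438], [303.5, 127.69999694824219], [334.70001220703125, 131.60000610351562], [324.20001220703125, 215.8000030517578]] [[654.6, 132.6, 50.0], [560.5, 146.2, 50.0], [564.4, 178.7, 50.0], [659.4, 168.4, 50.0]]
18mm 167 [0.559 0.163 0.018]
```

View pics/w2c.png

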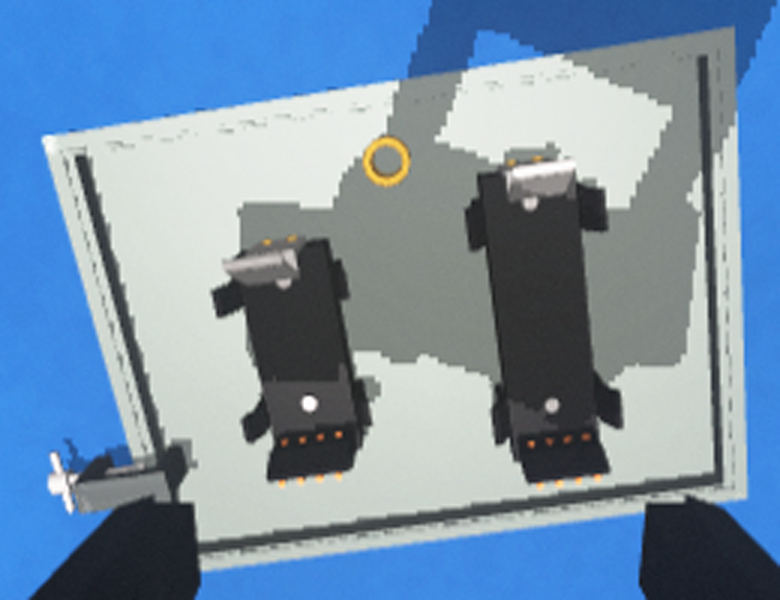

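View pics/w2z.png

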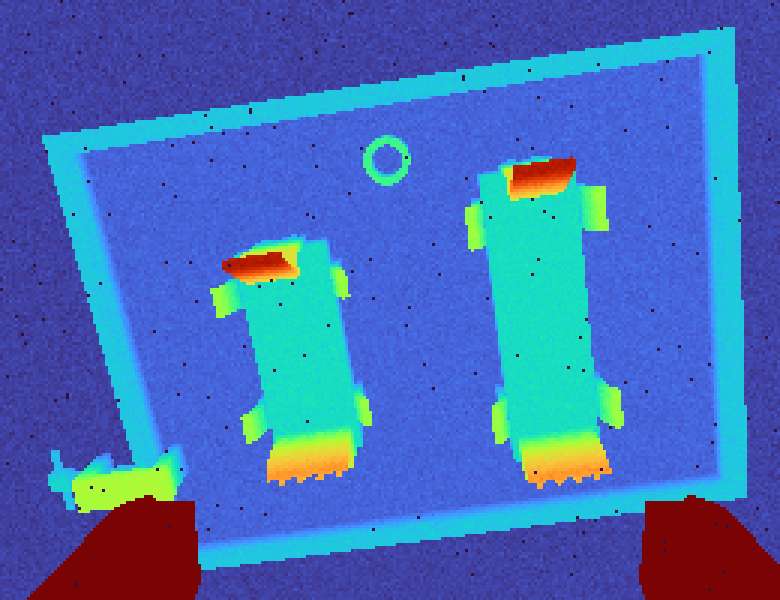

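Run:
```python
from h import *
im,d,K,T=load("w2"); W=cloud(d,K,T)
# tray outline: rim top z~.016
m=(((W[...,2]>.0115)&(W[...,2]<.0205))).astype(np.uint8); m[:,:190]=0; m[:,430:]=0; m[:70]=0; m[245:]=0
p=W[(m>0)]
sel=(p[:,0]<.5)|(p[:,0]>.0)
def lab(box):
    u0,u1,v0,v1=box; u=slice(180+u0//3,180+u1//3); v=slice(70+v0//3,70+v1//3); return W[v,u].reshape(-1,3)
# rim edges: front (near robot)
for name,box in (("long",(455,630,150,500)),("short",(205,380,230,500))):
    p=lab(box); p=p[np.isfinite(p[:,2])]
    f=p[(p[:,2]>.0165)&(p[:,2]<.0245)]
    # iterate yaw: side edges of floor in middle
    from scipy.optimize import minimize_scalar
    # principal direction from floor points
    c=f[:,:2].mean(0); 
    yaw=None
    best=None
    for it in range(3):
        if yaw is None:
            w,v=np.linalg.eigh(np.cov((f[:,:2]-c).T)); a=v[:,1]; a=a*np.sign(a[0]); yaw=np.arctan2(a[1],a[0])
        R=np.array([[np.cos(yaw),np.sin(yaw)],[-np.sin(yaw),np.cos(yaw)]])
        q=(f[:,:2]-c)@R.T
        xs=np.arange(-.035,.036,.004) if name=="long" else np.arange(-.022,.023,.004)
        e=[]
        for x in xs:
            s=q[abs(q[:,0]-x)<.003,1]; s=s[abs(s)<.03]
            e.append((np.percentile(s,2),np.percentile(s,98)))
        e=np.array(e); k1=np.polyfit(xs,e[:,0],1); k2=np.polyfit(xs,e[:,1],1); 
        mid=(k1+k2)/2; yaw+=np.arctan(mid[0])
    n=np.array([-np.sin(yaw),np.cos(yaw)]); a=np.array([np.cos(yaw),np.sin(yaw)])
    print(name,"yaw deg",np.degrees(yaw),"slopes",k1[0],k2[0],"width",(k2-k1)[1]*1e3,"off",mid[1]*1e3)
    c2=c+n*mid[1]
    x=(p[:,:2]-c2)@a; y=(p[:,:2]-c2)@n; z=p[:,2]
    print("c2",np.round(c2*1e3,1))
    cen=abs(y)<.012
    for lo in np.arange(-.075,.075,.003):
        s=cen&(x>=lo)&(x<lo+.003)
        if s.sum()>2: print(f"{lo*1e3:.0f}:{np.median(z[s])*1e3:.0f}({s.sum()})",end=" ")
    print()
    g=(abs(y)>.022)&(z>.026)&(abs(x)<.06)
    for sx in (-1,1):
        for sy in (-1,1):
            s=g&(x*sx>0)&(y*sy>0)
            print("guide",sx,sy,s.sum(),"x",np.round(np.percentile(x[s],[3,97])*1e3,1),"y",np.round(np.percentile(y[s],[3,97])*1e3,1),"z",np.round(np.percentile(z[s],[5,95])*1e3,1))
```

```text
long yaw deg 8.620916884802366 slopes -0.005882387957944732 0.005869739093552773 width 35.852123650121 off 0.28002247432461386
c2 [577.2 -48.2]
-66:4(5) -63:68(91) -60:39(120) -57:60(64) -54:52(51) -51:45(45) -48:21(18) -45:21(51) -42:20(50) -39:20(53) -36:20(55) -33:20(52) -30:20(51) -27:21(55) -24:20(48) -21:20(51) -18:20(53) -15:20(46) -12:20(52) -9:20(48) -6:20(49) -3:20(49) 0:20(48) 3:20(48) 6:20(46) 9:20(44) 12:20(48) 15:21(46) 18:20(48) 21:20(43) 24:21(43) 27:20(46) 30:21(42) 33:20(46) 36:20(42) 39:21(46) 42:20(39) 45:21(42) 48:20(45) 51:35(214) 54:50(99) 57:52(32) 60:50(16) 
guide -1 -1 54 x [-46.6 -31.7] y [-25.9 -22.1] z [32.1 35.1]
guide -1 1 63 x [-46.8 -31.5] y [22.2 26. ] z [30.8 35.5]
guide 1 -1 44 x [33.2 48.1] y [-25.8 -22.1] z [31.2 35.2]
guide 1 1 52 x [33.  48.1] y [22.1 26. ] z [30.6 34.8]
short yaw deg 9.119060723676032 slopes -0.030643680679178636 0.05427359758445701 width 36.401965747768536 off -0.7043095332296186
c2 [ 593.4 -146.5]
-51:4(6) -48:68(95) -45:34(153) -42:57(57) -39:50(48) -36:43(36) -33:21(10) -30:20(44) -27:21(50) -24:20(49) -21:20(50) -18:20(46) -15:20(50) -12:20(44) -9:20(50) -6:20(42) -3:20(46) 0:20(47) 3:20(46) 6:20(46) 9:20(44) 12:20(42) 15:20(45) 18:21(46) 21:20(42) 24:20(41) 27:20(41) 30:20(42) 33:32(179) 36:48(101) 39:52(50) 42:50(17) 60:4(7) 63:4(25) 66:4(37) 69:4(34) 72:4(32) 
guide -1 -1 39 x [-32.4 -21.6] y [-26.3 -22.5] z [31.5 35.1]
guide -1 1 33 x [-31.8 -21.7] y [22.4 25.9] z [30.6 35.1]
guide 1 -1 42 x [20.6 31.6] y [-26.3 -22.3] z [29.7 34.7]
guide 1 1 29 x [20.9 31.3] y [22.3 25.3] z [29.5 34.8]
```

Run:
```python
from h import *
im,d,K,T=load("w2"); W=cloud(d,K,T)
yaw=np.radians(8.65); a=np.array([np.cos(yaw),np.sin(yaw)]); n=np.array([-a[1],a[0]])
for name,c in (("long",(.5772,-.0482)),("short",(.5934,-.1465))):
    P=W[70:270,180:440].reshape(-1,3); r=P[:,:2]-np.array(c); x=r@a*1e3;y=r@n*1e3;z=P[:,2]*1e3
    for lab,s in (("pin face z24-38",(abs(y)<14)&(x>20)&(x<65)&(z>25)&(z<38)),("lip",(abs(y)<14)&(x>20)&(x<65)&(z>50)),("nose 39-44",(abs(y)<9)&(x<-20)&(x>-62)&(z>40)&(z<44)),("floor",(abs(y)<9)&(abs(x)<62)&(z>17)&(z<23))):
        print(name,lab,s.sum(),np.round(np.percentile(x[s],[2,10,50,90,98]),1))
    g=(abs(y)>21.5)&(abs(y)<27)&(z>26)&(z<37)&(abs(x)<55)
    for sx in (-1,1): 
        for sy in (-1,1):
            s=g&(x*sx>0)&(y*sy>0); print(sx,sy,np.round(np.percentile(x[s],[2,98]),1),np.round(np.percentile(y[s],[2,98]),1))
# tray rim outer edges in tray frame
P=W[60:270,180:440].reshape(-1,3); r=P[:,:2]-np.array((.585,-.097)); x=r@a*1e3;y=r@n*1e3;z=P[:,2]*1e3
s=(z>10)&(z<20)
for lab,v,o,w in (("-x",-x,y,95),("+x",x,y,95),("+y",y,x,60),("-y",-y,x,20)):
    t=s&(v>60)&(abs(o)<w); print(lab,np.round(np.percentile(v[t],[2,98]),1) if t.sum()>10 else None,t.sum())
# top-camera check
im,d,K,T=load("top0"); W=cloud(d,K,T); P=W[150:240,280:400].reshape(-1,3)
s=(P[:,2]>.01)&(P[:,2]<.0175); r=cv2.minAreaRect((P[s,:2]*1e3).astype(np.float32)); print("top tray",r)
P=W[150:206,236:260].reshape(-1,3); s=(P[:,2]>.044)&(P[:,0]<.658); r=cv2.minAreaRect((P[s,:2]*1e3).astype(np.float32)); print("top sonde",r)
P=W[205:240,160:190].reshape(-1,3); s=(P[:,2]>.044); r=cv2.minAreaRect((P[s,:2]*1e3).astype(np.float32)); print("top batt",r)
```

```text
long pin face z24-38 105 [51.  51.4 52.  52.5 52.7]
long lip 105 [55.2 55.5 56.9 60.8 62. ]
long nose 39-44 15 [-58.5 -57.5 -48.7 -48.1 -47.9]
long floor 1190 [-44.5 -37.5   0.1  41.8  50.6]
-1 -1 [-46.7 -31.5] [-25.9 -21.7]
-1 1 [-46.8 -31.3] [21.7 26.1]
1 -1 [33.1 48.2] [-25.9 -21.6]
1 1 [32.9 48.7] [21.7 26. ]
short pin face z24-38 87 [33.9 34.4 34.8 35.2 35.5]
short lip 92 [38.2 38.4 39.9 42.4 44.4]
short nose 39-44 34 [-44.2 -44.1 -41.6 -33.6 -33.4]
short floor 772 [-35.3 -25.4   0.6  28.9  34.6]
-1 -1 [-32.2 -21.3] [-26.6 -21.6]
-1 1 [-32.  -21.8] [22.  25.7]
1 -1 [20.8 31.9] [-26.1 -21.6]
1 1 [20.7 31.2] [22.  25.5]
-x [87.7 95.6] 1295
+x [88.7 97.1] 1083
+y [ 61.  130.2] 1191
-y [ 61.3 131.1] 398
top tray ((590.61962890625, -115.24858093261719), (193.87818908691406, 298.99566650390625), 8.569947242736816)
top sonde ((611.0906372070312, 156.16107177734375), (33.950660705566406, 94.10327911376953), 82.60420227050781)
top batt ((488.93975830078125, 361.5506591796875), (63.96334457397461, 33.02650833129883), 25.661949157714844)
```

```bash
cat >> h.py <<'E'
SON=(np.array([.611,.1561]),np.radians(-7.6)); BAT=(np.array([.4877,.3621]),np.radians(25.5))
LB=(np.array([.5781,-.0481]),np.radians(8.65)); SB=(np.array([.5932,-.1465]),np.radians(8.65))
def at(P,dx,z,dy=0):
    c,y=P; return [c[0]+dx*np.cos(y)-dy*np.sin(y),c[1]+dx*np.sin(y)+dy*np.cos(y),z]
E
python3 - <<'E'
from bench import ctrl, fingers, status, optics
from h import *
o=-.012
ctrl.move_pose(at(SON,o,.13),rotv(SON[1]))
print(ctrl.move_linear(at(SON,o,.014),feed=.12,max_force=8), status.get_obs()["tool_pos"])
fingers.close_gripper(); print(status.get_obs()["grip_width"])
ctrl.move_linear(at(SON,o,.11),feed=.15)
ob=status.get_obs(); print(ob["clock"],ob["grip_width"],ob["ft_force"],ob["tool_pos"])
ctrl.move_pose(at(LB,o,.12),rotv(LB[1])); ctrl.sleep(.2)
ob=status.get_obs(); print(ob["clock"],ob["tool_pos"],at(LB,o,.12),ob["ft_force"])
snap(optics,"wrist","w3"); snap(optics,"side","s3")
im=cv2.imread("pics/s3.png"); cv2.imwrite("pics/s3c.png",cv2.resize(im[100:260,220:460],None,fx=3,fy=3,interpolation=cv2.INTER_CUBIC))
E
```

```text
False [0.59954029 0.15768653 0.01477463]
0.03380809581054719
7.9167 0.0337905972122044 [-0.30470823  0.00233357 -2.16319009] [0.59858159 0.15762491 0.10902955]
8.9667 [ 0.56644454 -0.04866884  0.11979268] [np.float64(0.5662364938755778), np.float64(-0.049904777669353924), 0.12] [-0.30522126 -0.07916191 -1.30530232]
```

View pics/w3.png

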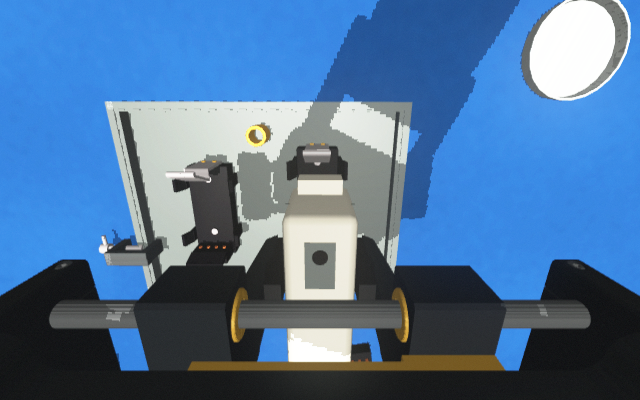

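View pics/s3c.png

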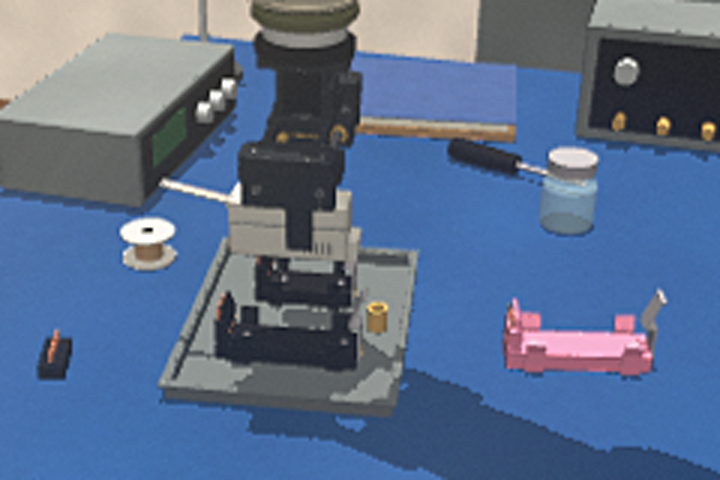

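Run:
```python
from bench import status
from h import *
print(status.get_obs()["tool_pos"])
im,d,K,T=load("w3"); W=cloud(d,K,T)
a=np.array([np.cos(LB[1]),np.sin(LB[1])]); n=np.array([-a[1],a[0]])
r=W[...,:2]-LB[0]; x=r@a*1e3; y=r@n*1e3; z=W[...,2]*1e3
s=np.zeros(z.shape,bool); s[180:275,275:365]=1; s&=(z>148)&(z<165)
print("held top z",np.median(z[s]),np.percentile(y[s],[1,50,99]),"x min",np.percentile(x[s],1))
for v in (205,215,225): 
    t=s[v]; print(v,y[v][t].min(),y[v][t].max(),np.median(z[v][t]))
s=np.zeros(z.shape,bool); s[165:200,290:350]=1; s&=(z>110)&(z<135); print("foot z",np.median(z[s]),"y",np.percentile(y[s],[1,99]),"x",np.percentile(x[s],[1,99]))
c=(abs(y)<14)&(x<-40)&(x>-75)&(z>38)&(z<75); print("clip y",np.percentile(y[c],[2,98]),"x",np.percentile(x[c],[2,98]))
for sy in (-1,1):
    g=(y*sy>19)&(y*sy<28)&(x>-50)&(x<-25)&(z>26)&(z<37); print("guide",sy,g.sum(),np.percentile(y[g],[2,98]),np.percentile(x[g],[2,98]))
```

```text
[ 0.56638625 -0.04900352  0.11988361]
held top z 156.03017490988637 [-17.12937771   2.30338     21.44202228] x min -47.859980296113896Traceback (most recent call last):
  File "<stdin>", line 10, in <module>
    return umr_minimum(a, axis, None, out, keepdims, initial, where)
ValueError: zero-size array to reduction operation minimum which has no identity
```

Run:
```python
from h import *
im,d,K,T=load("w3"); W=cloud(d,K,T)
a=np.array([np.cos(LB[1]),np.sin(LB[1])]); n=np.array([-a[1],a[0]])
r=W[...,:2]-LB[0]; x=r@a*1e3; y=r@n*1e3; z=W[...,2]*1e3
s=np.zeros(z.shape,bool); s[180:275,275:365]=1; s&=(z>148)&(z<165)
for v in range(212,275,6):
    t=s[v]
    if t.sum(): print(v,np.round([y[v][t].min(),y[v][t].max(),np.median(z[v][t]),np.median(x[v][t])],1))
s=np.zeros(z.shape,bool); s[165:200,290:350]=1; s&=(z>110)&(z<135); print("foot z",np.median(z[s]),"y",np.percentile(y[s],[1,99]),"x",np.percentile(x[s],[1,99]))
c=(abs(y)<14)&(x<-40)&(x>-75)&(z>38)&(z<75); print("clip y",np.percentile(y[c],[2,98]),"x",np.percentile(x[c],[2,98]))
for sy in (-1,1):
    g=(y*sy>19)&(y*sy<28)&(x>-50)&(x<-25)&(z>26)&(z<37); print("guide",sy,g.sum(),np.percentile(y[g],[2,98]),np.percentile(x[g],[2,98]))
```

```text
212 [-13.2  16.4 150.6 -47.6]
218 [-14.5  18.2 154.8 -46.5]
224 [-14.8  18.6 155.9 -44.1]
230 [-14.2  19.  156.2 -41.4]
236 [-14.4  19.1 156.1 -38.5]
242 [-14.5  18.8 156.2 -35.6]
248 [-14.7  18.7 156.5 -32.7]
254 [-14.3  19.2 156.4 -29.7]
260 [-14.3  18.7 156.5 -26.7]
266 [-19.1  23.3 156.3 -23.4]
272 [-18.3  22.5 156.3 -20.2]
foot z 124.23266489254398 y [-12.96383378  17.40239205] x [-55.94138847 -46.50626038]
clip y [-9.56918261  9.68177913] x [-62.66579721 -49.91520448]
guide -1 155 [-25.69257707 -19.96103552] [-47.67253024 -32.03919425]
guide 1 144 [19.52507497 25.94882826] [-47.73611189 -32.47213183]
```

Run:
```python
from bench import ctrl, fingers, status, optics
from h import *
o=-.012
def err(dx,dy,z):
    p=status.get_obs()["tool_pos"]; return np.round((p-np.array(at(LB,dx,z,dy)))*1e3,2)
ctrl.move_linear(at(LB,o,.088,-.0012),feed=.06); ctrl.sleep(.3); e=err(o,-.0012,.088); print(e)
```

```text
[ 0.1  -0.02  0.26]
```

Run:
```python
from bench import ctrl, fingers, status, optics
from h import *
o=-.012
f0=status.get_obs()["ft_force"]
for z in (.066,.056,.046,.040,.036,.034):
    hit=ctrl.move_linear(at(LB,o,z,-.0012),feed=.04,max_force=22)
    ob=status.get_obs(); print(z,hit,np.round(ob["tool_pos"]*1e3-np.array(at(LB,o,z,-.0012))*1e3,1),np.round(ob["ft_force"]-f0,1),np.round(ob["ft_torque"],2))
    if hit: break
print(ob["clock"])
snap(optics,"wrist","w4"); snap(optics,"side","s4")
im=cv2.imread("pics/s4.png"); cv2.imwrite("pics/s4c.png",cv2.resize(im[130:260,240:400],None,fx=4,fy=4,interpolation=cv2.INTER_CUBIC))
```

```text
0.066 False [0.2 0.  0. ] [ 0.8  0.9 -0.4] [ 0.04 -0.27  0.02]
0.056 False [ 0.2 -0.1 -0.1] [2.4 1.1 1.2] [ 0.   -0.57  0.04]
0.046 False [ 0.   0.  -0.3] [ 4.8  0.  -2.7] [-0.04 -0.83  0.06]
0.04 False [-0.1  0.  -0.3] [ 5.  -0.2 -2.6] [ 0.08 -0.8  -0.02]
0.036 False [-0.8  0.2 -0.6] [-0.   0.1 -0.8] [ 0.05 -0.17 -0.01]
0.034 False [-0.7  0.1 -0. ] [-2.  -0.6  3.9] [ 0.05  0.25 -0.02]
12.35
```

View pics/s4c.png

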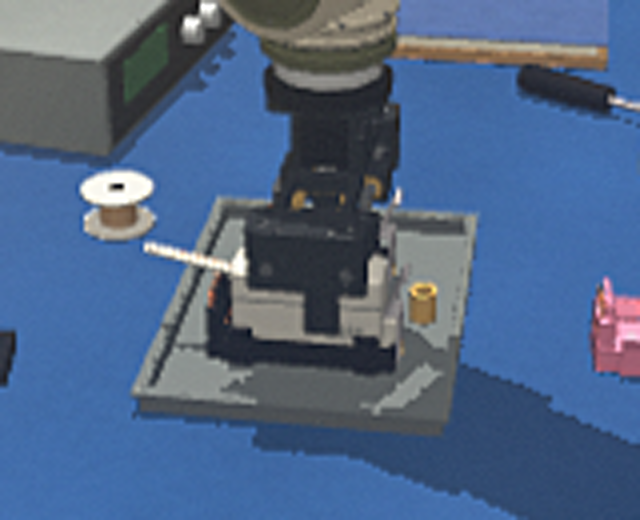

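View pics/w4.png

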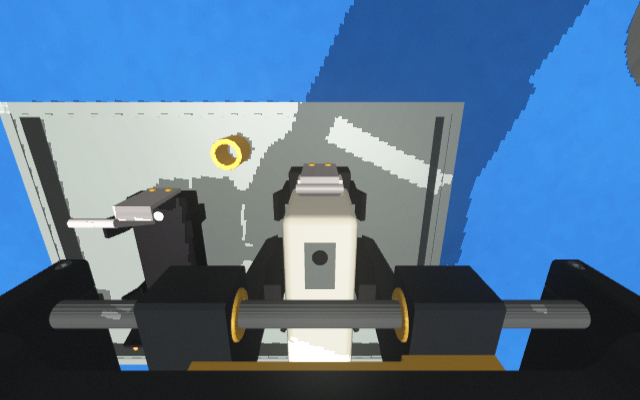

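Run:
```python
from bench import ctrl, fingers, status, optics
from h import *
o=-.012
fingers.let_go(); ctrl.sleep(.1)
ctrl.move_linear(at(LB,o,.105,-.0012),feed=.12)
fingers.close_gripper()
for dx in (-.025,.02):
    ctrl.move_linear(at(LB,dx,.085,-.0012),feed=.15)
    h=ctrl.move_linear(at(LB,dx,.066,-.0012),feed=.03,max_force=18); ob=status.get_obs(); print(dx,h,ob["tool_pos"][2],ob["ft_force"])
    ctrl.move_linear(at(LB,dx,.085,-.0012),feed=.1)
fingers.let_go()
ctrl.move_pose(at(LB,.03,.2,0),rotv(LB[1])); ctrl.sleep(.2)
snap(optics,"wrist","w5"); print(status.get_obs()["clock"])
```

```text
-0.025 True 0.07043667223379371 [-1.36746183  0.75614734  7.13315133]
0.02 True 0.07044872761852897 [-1.80781507  0.23231501  5.77404966]
20.0
```

View pics/w5.png

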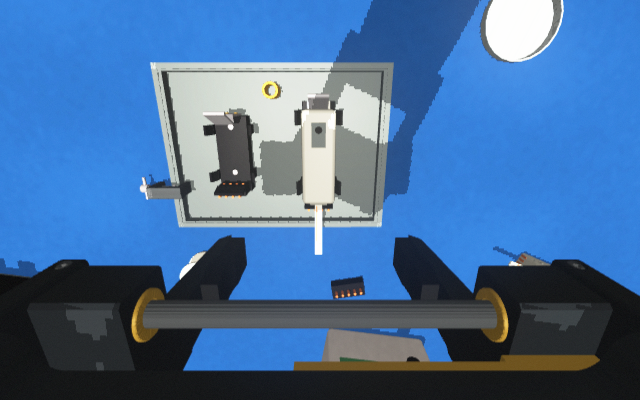

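```bash
python3 - <<'E'
from h import *
im,d,K,T=load("w5"); W=cloud(d,K,T)
a=np.array([np.cos(LB[1]),np.sin(LB[1])]); n=np.array([-a[1],a[0]])
r=W[...,:2]-LB[0]; x=r@a*1e3; y=r@n*1e3; z=W[...,2]*1e3
s=(abs(y)<25)&(x>-55)&(x<48)&(z>66)&(z<75); print("top",np.median(z[s]),np.percentile(y[s],[1,99]),np.percentile(x[s],[1,99]))
for lo in range(-68,-40,2):
    t=(abs(y)<8)&(x>=lo)&(x<lo+2); print(lo,np.round(np.sort(z[t])[::max(1,t.sum()//5)],0) if t.sum() else None)
cv2.imwrite("pics/w5c.png",cv2.resize(im[60:260,140:400,::-1],None,fx=3,fy=3,interpolation=cv2.INTER_CUBIC))
E
python3 - <<'E'
from bench import ctrl, fingers, status, optics
from h import *
o=-.004
ctrl.move_pose(at(BAT,o,.13),rotv(BAT[1]))
print(ctrl.move_linear(at(BAT,o,.014),feed=.12,max_force=8), status.get_obs()["tool_pos"])
fingers.close_gripper(); print(status.get_obs()["grip_width"])
ctrl.move_linear(at(BAT,o,.13),feed=.15)
q=ctrl.inverse_kinematics(at(SB,o,.15,-.0012),rotv(SB[1])); print(np.round(status.get_obs()["joints"],2),np.round(q,2))
ctrl.move_pose(at(SB,o,.15,-.0012),rotv(SB[1])); 
ctrl.move_linear(at(SB,o,.12,-.0012),feed=.1); ctrl.sleep(.3)
ob=status.get_obs(); print(ob["clock"],ob["grip_width"],(ob["tool_pos"]-at(SB,o,.12,-.0012))*1e3,ob["ft_force"])
snap(optics,"wrist","w6")
E
```

```text
top 70.23307630301193 [-16.51376171  16.59817062] [-47.56055781  44.20034956]
-68 [3. 4. 4. 5. 5. 5.]
-66 None
-64 [67. 68. 68. 68. 69. 69.]
-62 [68. 69. 69. 70. 70. 72.]
-60 [65. 67. 67. 68. 68. 69.]
-58 [61. 62. 62. 64. 64. 65.]
-56 [56. 57. 58. 59. 59. 60.]
-54 [48. 50. 52. 53. 55. 56.]
-52 [43. 44. 45. 47. 48.]
-50 [40. 41. 42. 67. 67. 68.]
-48 [68. 68. 69. 69. 70. 71.]
-46 [68. 69. 70. 70. 70. 71.]
-44 [68. 70. 70. 71. 71. 72.]
-42 [69. 70. 70. 71. 71. 71.]
False [0.48449012 0.36053271 0.01471757]
0.033568670788441224
[ 0.44  0.57  1.31  0.    1.27 -1.57] [-0.44  0.55  1.27 -0.    1.32 -2.16]
27.1083 0.03407368441180153 [ 0.15710917 -0.05435555  0.47386973] [-0.73368177 -0.24063713 -2.43065841]
```

View pics/w5c.png

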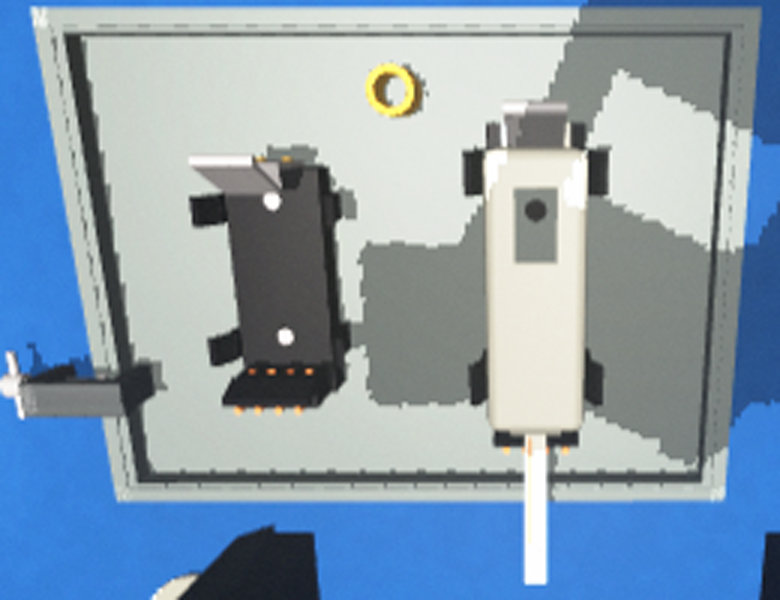

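View pics/w6.png

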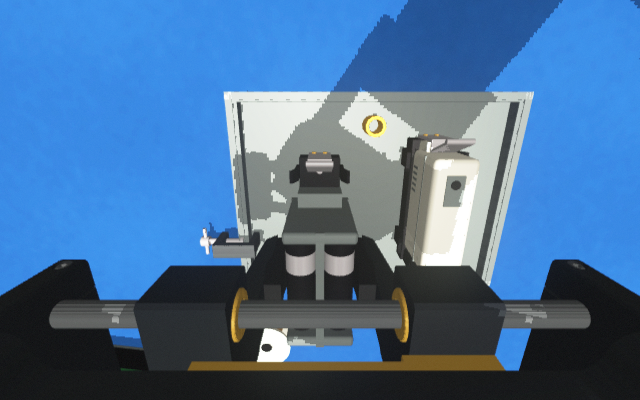

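Run:
```python
from h import *
im,d,K,T=load("w6"); W=cloud(d,K,T)
a=np.array([np.cos(SB[1]),np.sin(SB[1])]); n=np.array([-a[1],a[0]])
r=W[...,:2]-SB[0]; x=r@a*1e3; y=r@n*1e3; z=W[...,2]*1e3
for v in range(200,250,6):
    t=np.zeros(640,bool); t[275:365]=1; t&=(z[v]>145)&(z[v]<165)
    if t.sum(): print(v,np.round([y[v][t].min(),y[v][t].max(),np.median(z[v][t]),np.median(x[v][t])],1))
s=np.zeros(z.shape,bool); s[180:215,290:350]=1; s&=(z>110)&(z<135); print("foot z",np.median(z[s]),"y",np.percentile(y[s],[1,99]),"x",np.percentile(x[s],[1,99]))
c=(abs(y)<14)&(x<-30)&(x>-60)&(z>38)&(z<75); print("clip y",np.percentile(y[c],[2,98]),"x",np.percentile(x[c],[2,98]))
for sy in (-1,1):
    g=(y*sy>19)&(y*sy<28)&(x>-35)&(x<-15)&(z>26)&(z<37); print("guide",sy,g.sum(),np.percentile(y[g],[2,98]),np.percentile(x[g],[2,98]))
```

```text
224 [-16.6  15.9 147.7 -32.4]
230 [-16.8  16.2 154.3 -32.4]
236 [-16.8  16.2 156.9 -30.7]
242 [-16.5  15.9 156.8 -27.8]
248 [-16.6  16.  155.3 -24. ]
foot z 124.87875905707776 y [-16.15227661  15.62123963] x [-40.70858721 -31.93604114]
clip y [-10.02228786   8.90105337] x [-46.82450011 -32.85372084]
guide -1 107 [-26.46623839 -20.24262484] [-31.91188677 -21.23580269]
guide 1 104 [19.64544547 25.46719385] [-31.93253244 -21.31501715]
```

Run:
```python
from bench import ctrl, fingers, status, optics
from h import *
o=-.004; dy=-.0013
ctrl.move_linear(at(SB,o,.088,dy),feed=.08)
f0=status.get_obs()["ft_force"]
for z in (.066,.056,.046,.040,.036,.034):
    hit=ctrl.move_linear(at(SB,o,z,dy),feed=.04,max_force=22)
    ob=status.get_obs(); print(z,hit,np.round(ob["tool_pos"]*1e3-np.array(at(SB,o,z,dy))*1e3,1),np.round(ob["ft_force"]-f0,1),np.round(ob["ft_torque"],2))
    if hit: break
print(ob["clock"])
snap(optics,"wrist","w7")
```

```text
0.066 False [ 0.1 -0.  -0. ] [1.2 1.  0.2] [ 0.07 -0.3  -0.05]
0.056 False [ 0.2 -0.1 -0.1] [4.  0.6 0.2] [-0.08 -0.62  0.05]
0.046 False [-0.   0.1 -0.4] [ 5.9 -0.3 -1.2] [-0.   -0.86  0.07]
0.04 False [-0.1  0.1 -0.4] [ 4.8 -0.2 -0.7] [ 0.01 -0.86  0.03]
0.036 False [-0.8  0.2 -0.6] [ 1.5  1.5 -0.2] [ 0.07 -0.29 -0.04]
0.034 False [-0.4  0.1  0. ] [-0.1  1.4  3. ] [0.11 0.08 0.  ]
30.0083
```

View pics/w7.png

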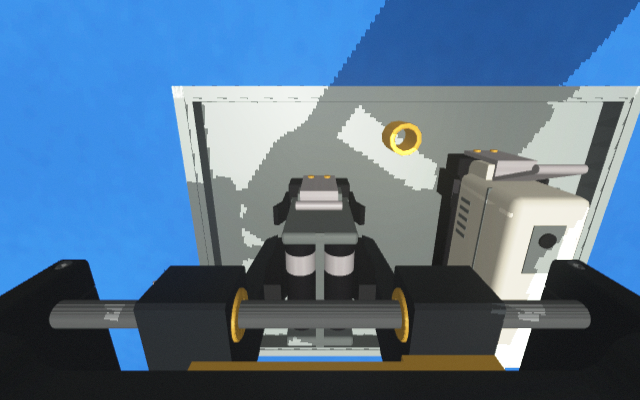

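Run:
```python
from bench import ctrl, fingers, status, optics
from h import *
o=-.004; dy=-.0013
fingers.let_go(); ctrl.sleep(.1)
ctrl.move_linear(at(SB,o,.105,dy),feed=.12)
fingers.close_gripper()
for dx in (-.027,.026):   # end frame bars of the cassette
    ctrl.move_linear(at(SB,dx,.085,dy),feed=.15)
    h=ctrl.move_linear(at(SB,dx,.065,dy),feed=.03,max_force=18); ob=status.get_obs(); print(dx,h,ob["tool_pos"][2],ob["ft_force"])
    ctrl.move_linear(at(SB,dx,.085,dy),feed=.1)
ctrl.move_linear(at(SB,0,.2,dy),feed=.2)
fingers.let_go()
ctrl.move_pose([.605,-.095,.22],rotv(LB[1])); ctrl.sleep(.2)
snap(optics,"wrist","w8"); print(status.get_obs()["clock"])
im,d,K,T=load("w8"); W=cloud(d,K,T)
cv2.imwrite("pics/w8c.png",cv2.resize(im[50:250,160:420,::-1],None,fx=3,fy=3,interpolation=cv2.INTER_CUBIC))
for nm,B,h in (("long",LB,48),("short",SB,32)):
    a=np.array([np.cos(B[1]),np.sin(B[1])]); n=np.array([-a[1],a[0]])
    r=W[...,:2]-B[0]; x=r@a*1e3; y=r@n*1e3; z=W[...,2]*1e3
    s=(abs(y)<25)&(x>-h-4)&(x<h-2)&(z>66)&(z<76)
    print(nm,"top",np.median(z[s]),"foot end",np.median(z[s&(x<-h+15)]),"pin end",np.median(z[s&(x>h-15)]),"y",np.percentile(y[s],[1,99]),"x",np.percentile(x[s],[1,99]))
    for lo in range(-h-18,-h,2):
        t=(abs(y)<8)&(x>=lo)&(x<lo+2); print(lo,np.round(np.percentile(z[t],[0,50,100])) if t.sum() else None)
```

```text
-0.027 True 0.07042731665049348 [-1.59284589  0.77419495  8.08246454]
0.026 True 0.07045714675845262 [-0.52624286 -0.15613657  5.51108375]
38.2667
long top 70.2549473791014 foot end 70.02956788716536 pin end 70.16069053667118 y [-16.59723855  16.50205842] x [-47.8660467   44.41799212]
-66 [2. 4. 6.]
-64 [ 2.  5. 70.]
-62 [ 3. 69. 70.]
-60 [ 3. 68. 70.]
-58 [42. 62. 65.]
-56 [55. 58. 59.]
-54 [50. 52. 55.]
-52 [45. 48. 51.]
-50 [42. 54. 68.]
short top 69.32092064799461 foot end 69.65021186688602 pin end 69.8261527148735 y [-15.2110421   15.75608411] x [-32.6142508   29.57532891]
-50 [3. 4. 6.]
-48 [ 3. 68. 70.]
-46 [ 3. 69. 71.]
-44 [17. 67. 70.]
-42 [60. 63. 65.]
-40 [55. 56. 60.]
-38 [50. 53. 55.]
-36 [43. 46. 50.]
-34 [41. 64. 71.]
```

View pics/w8c.png

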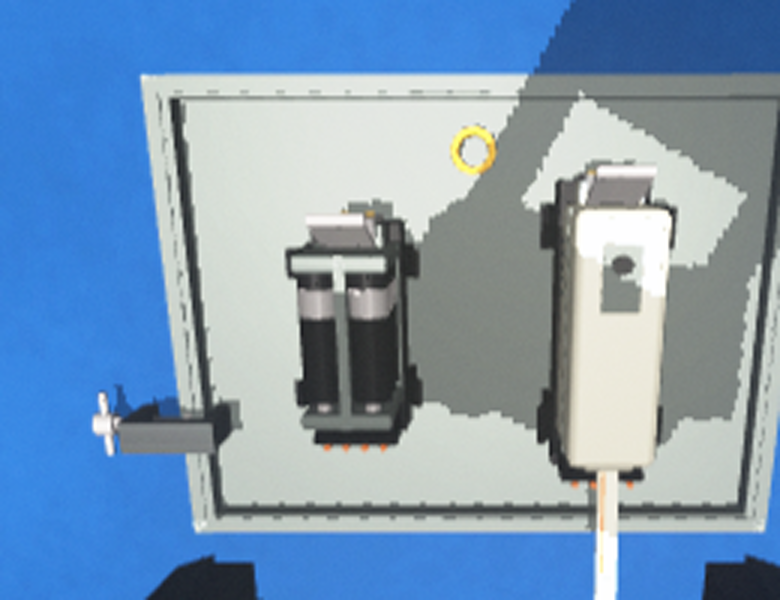

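Both parts sit flat (tops at 70 mm) and both clips are back at the closed profile, with the nose at its rest position over the foot. I'm handing in.

Run:
```python
from bench import status, workorder
workorder.close_job(); print(status.get_obs()["clock"])
```

```text
the job is handed in; nothing more can be done
the job is handed in; nothing more can be done
```

Both parts are home in the tray and the job is handed in at about 38 s of the 64 s allowed. I placed the sonde in the long bay first, then the battery cassette in the short bay, each with its foot at the clip and its contacts at the pin block.

**Insertion:** I lowered each part in the grip, and the contact force built up and then dropped near the floor as the clip snapped. I then released each part and pressed on top at both ends with closed fingers.

**Last checks:**
- **Seating:** touching the top found 70.4 mm at both ends of both parts. The final wrist image gave 69.7 to 70.2 mm at the ends. The target is 70 mm (20 mm bay floor plus 50 mm height).
- **Position:** both parts are centred in their guides and within about 1 mm of home along the bay.
- **Clips:** the noses show at 41 to 42 mm height, over the feet and back where they were measured closed.
- **Surroundings:** the boom shows straight, nothing was moved near it while placing or pressing, and the ferrule and clamp look unmoved.

**Disagreement:** the first bay measurement and the held sonde differed by about 1.2 mm sideways. I corrected for this before lowering the sonde and carried the correction over to the cassette. No check failed.

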